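# Close the ball pot with the inner lid and lift off the outer cap

## Task

The open pot of bearing balls on the pedestal is to be closed with the inner lid of the nested lid pair: pick the pair up by the inner lid's knob, which sticks up through the outer cap, carry both together and lower them, without dropping, onto the pot until the inner lid sits fully home in its mouth, then let go. Now take the outer cap by its collar and lift it off alone, leaving the inner lid seated and undisturbed; finish while still holding the cap level in the air over the pot, with a clear gap between it and the knob below, with nothing but the gripper carrying it. Leave the spanner and the small bearing carton where they lie.

Things in the scene. Friction and masses are not known exactly. Their poses are not given: they have to be found in the camera images.
- knob (a point): Knob of the inner lid, sticking up through the outer cap's collar. Point on its axis, half-way up the part that shows; z up. Plain round steel post 22 mm in diameter; 26 mm of it show above the collar (13 mm above and below this point). The cap lies loosely on the inner lid, so lifting the knob carries both
- collar (a point): Collar of the outer cap. Point on its axis, half-way up; z up. A tube 44 mm in outer diameter and 24 mm high (12 mm above and below the point), 28 mm bore, so 3 mm to spare round the knob's post. Nested, this point lies 25 mm below the knob's. Lifting the collar takes the cap alone
- pot_mouth (a point): Centre of the pot's open mouth, level with its rim, 95 mm above the bench; z up. Outer diameter 80 mm, bore 72 mm, so the spigot has 3.5 mm to spare all round. With the inner lid fully home its flange lies on the rim and the knob's point is 46 mm above this point
- spanner_mid (a point): Bystander: steel combination spanner, 170 mm long, 25 mm wide, 8 mm high, lying flat on the bench; the point is its middle
- box_mid (a point): Bystander: small carton for a bearing, 54 x 54 x 25 mm; the point is its centre
- inner_lid: Loose steel inner lid, about 0.25 kg. Origin: centre of its underside, 60 mm below the knob's point; stands on the bench at the start. From below: spigot 65 mm in diameter, 14 mm deep, bevelled foot; flange 84 mm in diameter, 5 mm thick (14 to 19 mm up); then the knob's post, its top 73 mm up
- outer_cap: Loose aluminium outer cap, about 0.2 kg, round, 96 mm in diameter. Origin: centre of the skirt's lower edge, 23 mm below the collar's point. Skirt 7 mm deep round the flange, plate 4 mm thick (top 11 mm up), then the collar. The skirt clears the knob's top when the cap is 61 mm above its nested height
- pot: Grey open round pot with bearing balls in it, fixed on a narrow pedestal whose square foot plate (86 mm) is bolted to the bench. Origin: centre of the foot's underside, 95 mm below the mouth's point
Not all that is in view belongs to the job. Leave any orange look-alike of the inner_lid alone. Several things have the shape of the outer_cap; the one meant has the colours described above.

How it is judged:
By the outcome, as a careful person would: the job done as asked, in the order asked, and still so for the second after the job is handed in, while the arm keeps its last pose, push and grip.
It also fails if it takes over 54 s, if anything falls off the work surface, if the arm or the gripper's body presses on something with over 40 N, if the wrist force passes 120 N, or if a joint passes its speed limit or range.

## Robot

A 6-joint arm with a two-finger parallel gripper is mounted at the origin on a cart in front of the work surface, level with it; the furniture and walls round the work are solid. World frame = base frame: x ahead of the robot, y to its left, z up, the work surface at z = 0. Lengths are in m, angles in rad, forces in N, time in s.
With the tool pointing down it reaches from about 0.35 to 0.875 m from the base axis. Payload 4.2 kg.
Tool frame: the origin (TCP) lies midway between the tips of the shut fingers; the grasp point (between the pads) lies 19 mm behind it; z points along the fingers, y is the line along which they close (so a half turn about z gives the same grasp; the last joint's range is limited). The gripper opens to 87 mm and grips with 3 to 60 N. Pads are 19 mm wide; open, the fingers measure 117 mm over their backs; the gripper's body (75 mm by 190 mm) begins 51 mm behind the grasp point.
Start: joints at [-0.883, 0.385, 0.008, 0, -1.194, -0.259], TCP at [0.26, -0.568, 0.223] pointing down, gripper open.
Joint ranges: [-3.14, 3.14], [-1.21, 2.06], [-1.07, 1.41], [-3.16, 2.05], [-2.99, -0.16], [-3.1, 3.1]. Speed limits (rad/s): [2.79, 2.79, 3.14, 3.14, 3.14, 3.14].

## Interface

Orientations are given as [roll, pitch, yaw] about the fixed x, y, z axes, in that order (R = Rz(yaw) Ry(pitch) Rx(roll)).
In Python, from bench import bot gives the robot as it stands.
- The arm moves only by the tool drive_tool, never from a script. Its argument "motion" is a list of rows, each an object with "claw": the closure, from -1 (fully open) to 1 (shut), so that 0 is half open; "offset": the shift along the tool's x, y, z in m, a list of three; "twist": the turn, a rotation vector about the tool's x, y, z in rad, a list of three. In form: [{"claw": claw, "offset": [tx, ty, tz], "twist": [wx, wy, wz]}, ...]. A call has 1 to 12 rows; each row is the pose to reach, as a shift and turn from the pose commanded when the call began, along the tool's axes at that moment; what a row does not reach only later rows make up. A row lasts 1/12 s, in which the tool goes at most 41.7 mm and 7.16 degrees, less where a joint would pass 70% of its speed; a pose out of reach is approached as far as the arm can. A call with a gripper value outside its range is refused whole. The fingers move at their own pace and stop on an object; "squeeze" is the grip in N (left out, the last holds). Time passes only in rows, so rows that repeat a pose let the fingers close. It gives the time, the measured TCP pose, the force, the opening and the grip force at its end, in the units of the state.
- bot.get_obs(): the state, without advancing time (a new reading comes with each control period).
- bot.get_image(name): name is "side" or "top"; returns a dict with "frame" (400x640x3 uint8, blue, green, red), "K" (3x3 intrinsics, pixels), "dist_coeffs" ([k1, k2, p1, p2, k3] as OpenCV has them; the pictures are not rectified), "R" (3x3) and "t" (3): a world point X has camera coordinates R X + t. Camera axes: x right, y down, z forward; pixel columns grow to the right and rows downward; lengths in m; the calibration is good to about 2 mm. A picture is of the moment at which its call begins. There is no depth.
- bot.finish_job(): hands the job in; it is judged then, once.
The state is a dict: "time": time; "joint_pos": joint angles; "qvel": joint speeds; "tau": joint torques, N m; "tcp_pos": TCP position; "ee_rot": TCP orientation; "wrist_force": force on the tool from outside, world axes, zero at the start; "moment": the same for the moment, N m; "width": finger opening in m; "grip_force": force on a finger pad.
Only numpy, scipy, OpenCV 4.12 (cv2) and the standard library are available. Lean on these libraries where they do the work, as an engineer would, in place of code of your own. Each camera call takes 0.05 s, during which the arm holds its last target. There are 200 camera calls.

## Working session

There is one attempt and no reset: what is moved stays moved. The work goes in short steps, Python scripts to look and compute and a tool call to move; the robot and the scene stay as the last step left them, time stands still between calls to the robot, and variables do not carry over. Pictures are saved under pics/ and viewed, at most 10 in all, crops included, and the job is handed in when it is done.

Besides the shell and the picture viewer there is one more tool, called as a command line: name --argument value ..., lists and objects as JSON in quotes. drive_tool: Moves the arm, as the interface text tells. Its arguments: {"type":"object","properties":{"motion":{"type":"array"},"squeeze":{"type":"number"}},"required":["motion"]}

```bash
mkdir -p pics
python3 - <<'E'
from bench import bot
import cv2
for n in("side","top"):
    d=bot.get_image(n); cv2.imwrite(f"pics/{n}0.png",d["frame"]); print(n,d["K"],d["dist_coeffs"],d["R"],d["t"])
print(bot.get_obs())
E
```

```text
side [[446.61794112   0.         318.76949079]
 [  0.         446.61794112 208.06320218]
 [  0.           0.           1.        ]] [-0.03517291  0.          0.          0.          0.        ] [[-0.94813745 -0.31785394  0.00206139]
 [-0.19761275  0.58436148 -0.78706471]
 [ 0.24896702 -0.74665289 -0.616867  ]] [0.44571469 0.35729421 0.7028039 ]
top [[391.30489558   0.         318.19568472]
 [  0.         391.30489558 201.34335791]
 [  0.           0.           1.        ]] [-0.04799518  0.          0.          0.          0.        ] [[ 0.00975193 -0.99988579 -0.01154578]
 [-0.99202609 -0.00822306 -0.12576416]
 [ 0.12565485  0.01268016 -0.99199298]] [-0.27793804  0.5802857   0.96475253]
{'time': 0.1, 'joint_pos': array([-8.83398314e-01,  3.85475336e-01,  6.77909867e-03, -4.41944602e-04,
       -1.19401565e+00, -2.58612459e-01]), 'qvel': array([-0.00019873, -0.00209137,  0.00370512,  0.00233268, -0.00158322,
        0.00191049]), 'tau': array([-7.03397200e-04, -3.91688490e+01,  1.87935179e+01,  4.23192322e+00,
        1.34807764e-02, -8.59063971e-05]), 'tcp_pos': array([ 0.25965487, -0.56791988,  0.22157708]), 'ee_rot': array([ 3.13963575e+00, -9.29154044e-05, -2.71297001e+00]), 'wrist_force': array([ 0.08094837,  0.63090649, -0.33418135]), 'moment': array([ 0.00022797,  0.00461104, -0.02937671]), 'grip_force': 0.0, 'width': 0.0870837569959381}
```

View pics/side0.png

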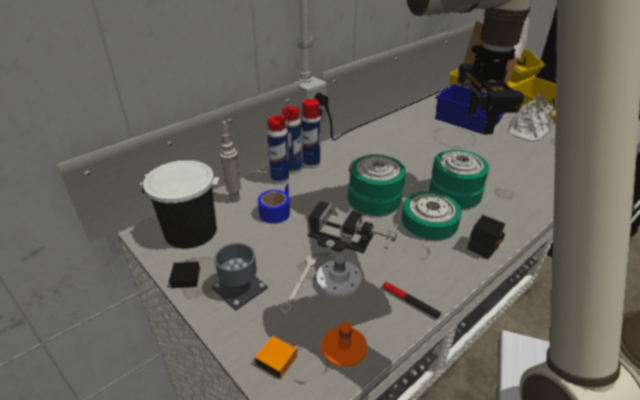

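View pics/top0.png

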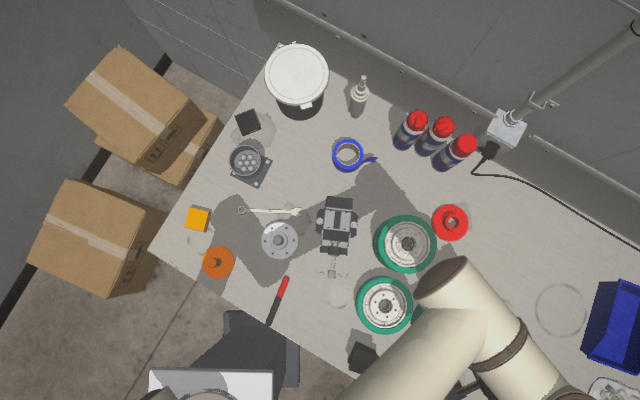

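The top view shows the pot at (247,160), a grey flanged disc at (280,240), the orange look-alike at (218,262) and a red cap-shaped thing at (450,222). The grey disc looks like the pair, so I'll confirm it in enlarged crops.

Run:
```python
import cv2,numpy as np
a=cv2.imread("pics/side0.png")[190:390,160:400]; b=cv2.imread("pics/top0.png")[140:290,180:360]
cv2.imwrite("pics/c1.png",cv2.resize(a,None,fx=3,fy=3,interpolation=cv2.INTER_CUBIC))
cv2.imwrite("pics/c2.png",cv2.resize(b,None,fx=4,fy=4,interpolation=cv2.INTER_CUBIC))
```

```text
(no output)
```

View pics/c1.png

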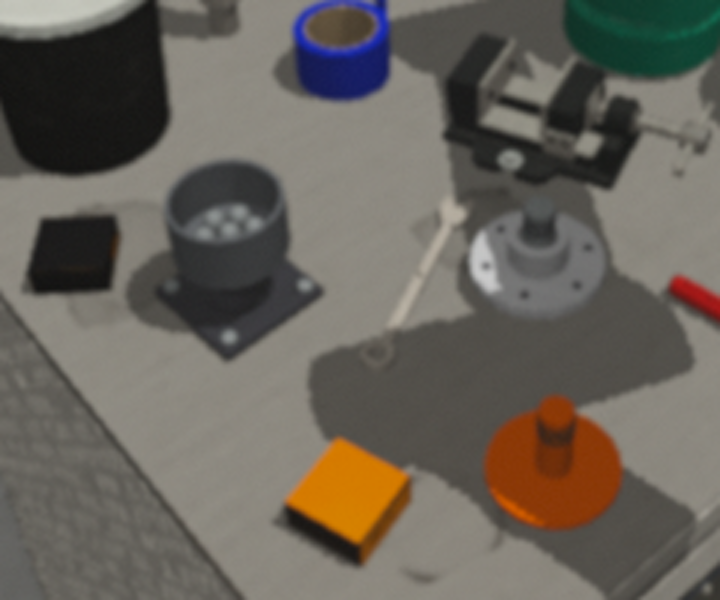

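View pics/c2.png

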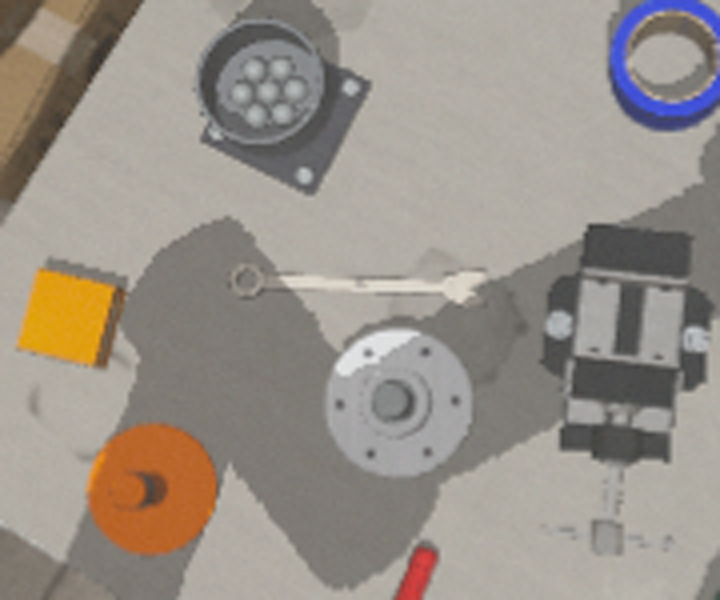

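The pair is the bare-aluminium disc with a steel knob standing through its collar: top (277,240) for the knob, side (340,260). The orange one at top (218,262) has a bare post (look-alike), and the red one at top (450,222) is the wrong colour. Pot mouth: top about (245,160), side about (235,261). Next I'll compute positions.

```bash
cat > h.py <<'E'
import numpy as np,cv2
from scipy.spatial.transform import Rotation as Ro
def ray(d,p):
    q=cv2.undistortPoints(np.array([[p]],float),d["K"],np.array(d["dist_coeffs"]))[0,0]
    R=np.array(d["R"]);t=np.array(d["t"]).ravel()
    return -R.T@t,R.T@np.array([q[0],q[1],1])
def onz(d,p,z):
    c,v=ray(d,p);return c+v*(z-c[2])/v[2]
def tri(d1,p1,d2,p2):
    (a,u),(b,v)=ray(d1,p1),ray(d2,p2)
    s=np.linalg.lstsq(np.c_[u,-v],b-a,rcond=None)[0]
    return (a+u*s[0]+b+v*s[1])/2, np.linalg.norm(a+u*s[0]-b-v*s[1])
def proj(d,X):
    return cv2.projectPoints(np.atleast_2d(X).astype(float),cv2.Rodrigues(np.array(d["R"]))[0],np.array(d["t"],float),d["K"],np.array(d["dist_coeffs"]))[0][:,0]
def circ(c,r,z,n=60):
    a=np.linspace(0,2*np.pi,n);return np.c_[c[0]+r*np.cos(a),c[1]+r*np.sin(a),0*a+z]
E
python3 - <<'E'
from bench import bot
from h import *
S=bot.get_image("side");T=bot.get_image("top")
for nm,pt,ps,z in(("knobtop",(277.1,239.9),(340,259.5),.073),("plate",(279.4,240.1),(338.7,276),.023),("rim",(245.1,160.1),(235.5,260.7),.095)):
    print(nm,onz(T,pt,z),onz(S,ps,z),tri(T,pt,S,ps))
for nm,p,q,zz in(("box",(180+70/4,140+315/4),(0,0),.025),("spL",(180+247/4,140+280/4),0,.008),("spR",(180+482/4,140+285/4),0,.008)): print(nm,onz(T,p,zz))
# overlay for check
k=onz(T,(277.1,239.9),.073);r=onz(T,(245.1,160.1),.095)
for n,d,(x0,y0,w,h) in(("s",S,(200,230,180,80)),("t",T,(210,130,120,140))):
    f=4
    im=cv2.resize(d["frame"][y0:y0+h,x0:x0+w],None,fx=f,fy=f,interpolation=cv2.INTER_CUBIC)
    for C in(circ(k,.011,.073),circ(k,.022,.047),circ(k,.048,.023),circ(r,.04,.095),circ(r,.036,.095)):
        p=(proj(d,C)-[x0,y0]+.5)*f-.5
        cv2.polylines(im,[np.int32(p.round())],True,(0,255,0),1)
    cv2.imwrite(f"pics/ov_{n}.png",im)
E
python3 -c "
import cv2,numpy as np
a=cv2.imread('pics/ov_s.png');b=cv2.imread('pics/ov_t.png')
b=cv2.resize(b,None,fx=.5,fy=.5) if 0 else b
print(a.shape,b.shape)"
```

```text
knobtop [ 0.48260886 -0.17414269  0.073     ] [ 0.48227276 -0.17139381  0.073     ] (array([ 0.48278848, -0.1738309 ,  0.07053556]), np.float64(0.00023251615176215937))
plate [ 0.48349519 -0.17422263  0.023     ] [ 0.48379207 -0.1724966   0.023     ] (array([ 0.48385091, -0.17398139,  0.02142852]), np.float64(0.0006423852366712518))
rim [ 0.67528764 -0.09382404  0.095     ] [ 0.66914939 -0.0811415   0.095     ] (array([ 0.67713206, -0.09167288,  0.08284989]), np.float64(0.0020348508333772127))
box [0.53604975 0.03932752 0.025     ]
spL [ 0.56159637 -0.07165465  0.008     ]
spR [ 0.5596682  -0.22627253  0.008     ]
(320, 720, 3) (560, 480, 3)
```

View pics/ov_s.png

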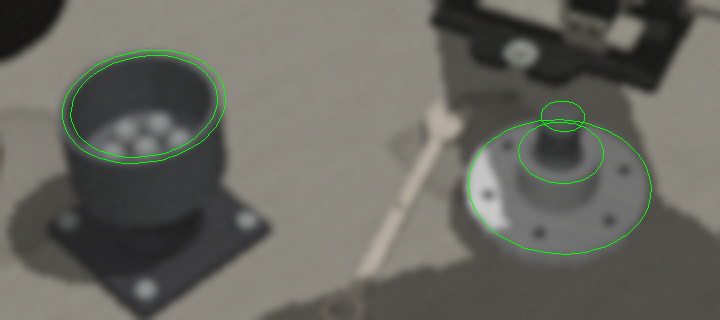

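View pics/ov_t.png

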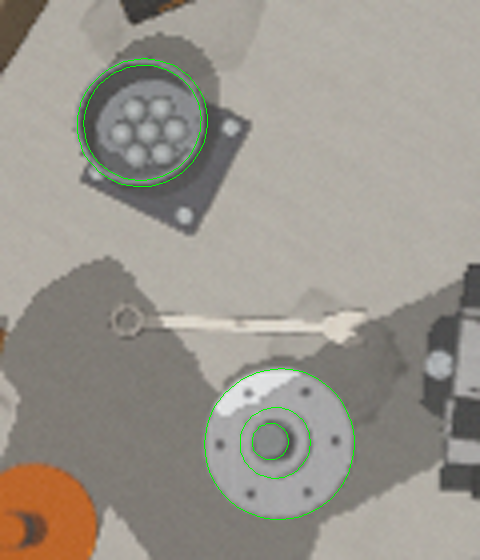

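Both overlays fit: the rim and plate circles line up in side and top views, so knob ≈ (0.483,-0.173) and pot ≈ (0.675,-0.093). Next is the vise height and the first offset.

```bash
cat >> h.py <<'E'
def off(o,target):
    return Ro.from_euler("xyz",o["ee_rot"]).inv().apply(np.array(target)-o["tcp_pos"]).round(4)
E
python3 - <<'E'
from bench import bot
from h import *
S=bot.get_image("side");T=bot.get_image("top")
print("vise",tri(T,(327.5,197),S,(320,203)))
o=bot.get_obs();print(off(o,[.483,-.173,.13]),off(o,[.483,-.173,.22]))
E
```

```text
vise (array([ 0.57604788, -0.29742686,  0.10481364]), np.float64(0.01718799595992309))
[-0.3673  0.2666  0.0924] [-0.3673  0.2667  0.0024]
```

drive_tool --motion '[{"claw": -1,"offset": [-0.015,0.011,0],"twist": [0,0,0]},{"claw": -1,"offset": [-0.047,0.034,0],"twist": [0,0,0]},{"claw": -1,"offset": [-0.08,0.058,0],"twist": [0,0,0]},{"claw": -1,"offset": [-0.113,0.082,0],"twist": [0,0,0]},{"claw": -1,"offset": [-0.146,0.106,0],"twist": [0,0,0]},{"claw": -1,"offset": [-0.179,0.13,0],"twist": [0,0,0]},{"claw": -1,"offset": [-0.212,0.154,0],"twist": [0,0,0]},{"claw": -1,"offset": [-0.245,0.178,0],"twist": [0,0,0]},{"claw": -1,"offset": [-0.278,0.202,0],"twist": [0,0,0]},{"claw": -1,"offset": [-0.31,0.225,0],"twist": [0,0,0]},{"claw": -1,"offset": [-0.343,0.249,0],"twist": [0,0,0]},{"claw": -1,"offset": [-0.367,0.267,0],"twist": [0,0,0]}]'

```text
time: 1.3
tcp_pos: [0.4838, -0.1704, 0.2228]
ee_rot: [-3.141, 0.001, -2.711]
wrist_force: [0.7, 0.5, -0.9]
width: 0.087
grip_force: 0.0
```

drive_tool --motion '[{"claw": -0.3,"offset": [0,0,0.015],"twist": [0,0,0]},{"claw": -0.3,"offset": [0,0,0.04],"twist": [0,0,0]},{"claw": -0.3,"offset": [0,0,0.065],"twist": [0,0,0]},{"claw": -0.3,"offset": [0,0,0.08],"twist": [0,0,0]},{"claw": -0.3,"offset": [0,0,0.09],"twist": [0,0,0]},{"claw": -0.3,"offset": [0,0,0.09],"twist": [0,0,0]},{"claw": -0.3,"offset": [0,0,0.09],"twist": [0,0,0]},{"claw": -0.3,"offset": [0,0,0.09],"twist": [0,0,0]}]'

```text
time: 1.97
tcp_pos: [0.4836, -0.1732, 0.1337]
ee_rot: [-3.14, 0.002, -2.713]
wrist_force: [1.6, 0.4, -1.1]
width: 0.057
grip_force: 0.0
```

Run:
```python
from bench import bot
from h import *
o=bot.get_obs();print(o["time"],o["tcp_pos"],o["ee_rot"],o["width"],off(o,[.483,-.173,.05]))
S=bot.get_image("side");T=bot.get_image("top")
a=S["frame"][190:290,290:390];b=T["frame"][180:280,230:330]
cv2.imwrite("pics/g.png",cv2.resize(np.hstack([a,b]),None,fx=4,fy=4,interpolation=cv2.INTER_CUBIC))
```

```text
1.9667 [ 0.48358581 -0.1732195   0.13372633] [-3.14017189e+00  1.92340570e-03 -2.71259108e+00] 0.056996219391651406 [0.0006 0.0006 0.0837]
```

View pics/g.png

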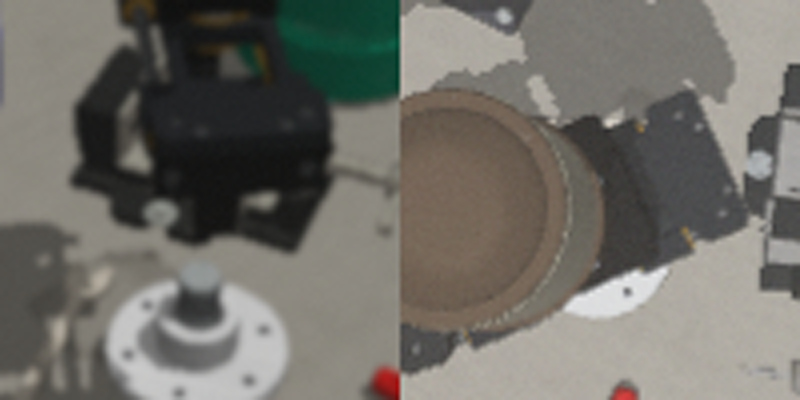

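The side crop shows the gripper directly above the knob, whose top is at about (340,258). The top view shows the gripper body clear of the vise. I'll descend and grip.

drive_tool --motion '[{"claw": -0.3,"offset": [0.001,0.001,0.02],"twist": [0,0,0]},{"claw": -0.3,"offset": [0.001,0.001,0.045],"twist": [0,0,0]},{"claw": -0.3,"offset": [0.001,0.001,0.065],"twist": [0,0,0]},{"claw": -0.3,"offset": [0.001,0.001,0.077],"twist": [0,0,0]},{"claw": -0.3,"offset": [0.001,0.001,0.083],"twist": [0,0,0]},{"claw": -0.3,"offset": [0.001,0.001,0.083],"twist": [0,0,0]},{"claw": 0.3,"offset": [0.001,0.001,0.083],"twist": [0,0,0]},{"claw": 1,"offset": [0.001,0.001,0.083],"twist": [0,0,0]},{"claw": 1,"offset": [0.001,0.001,0.083],"twist": [0,0,0]},{"claw": 1,"offset": [0.001,0.001,0.083],"twist": [0,0,0]},{"claw": 1,"offset": [0.001,0.001,0.083],"twist": [0,0,0]},{"claw": 1,"offset": [0.001,0.001,0.083],"twist": [0,0,0]}]' --squeeze 45

```text
time: 3.07
tcp_pos: [0.4817, -0.1726, 0.05]
ee_rot: [-3.141, 0.001, -2.713]
wrist_force: [0.3, -3.3, 2.9]
width: 0.0241
grip_force: 1.8
```

drive_tool --motion '[{"claw": 1,"offset": [0,0,0],"twist": [0,0,0]},{"claw": 1,"offset": [0,0,-0.005],"twist": [0,0,0]},{"claw": 1,"offset": [0,0,-0.015],"twist": [0,0,0]},{"claw": 1,"offset": [0,0,-0.03],"twist": [0,0,0]},{"claw": 1,"offset": [0,0,-0.05],"twist": [0,0,0]},{"claw": 1,"offset": [0,0,-0.07],"twist": [0,0,0]},{"claw": 1,"offset": [0,0,-0.09],"twist": [0,0,0]},{"claw": 1,"offset": [0,0,-0.11],"twist": [0,0,0]},{"claw": 1,"offset": [0,0,-0.125],"twist": [0,0,0]},{"claw": 1,"offset": [0,0,-0.135],"twist": [0,0,0]},{"claw": 1,"offset": [0,0,-0.14],"twist": [0,0,0]},{"claw": 1,"offset": [0,0,-0.14],"twist": [0,0,0]}]'

```text
time: 4.07
tcp_pos: [0.4813, -0.1724, 0.1903]
ee_rot: [-3.141, 0.001, -2.713]
wrist_force: [-0.4, 0.4, -4.5]
width: 0.021
grip_force: 45.0
```

Run:
```python
from bench import bot
from h import *
o=bot.get_obs();print(o["time"],o["tcp_pos"],o["ee_rot"],o["width"],o["wrist_force"],off(o,[.675,-.093,.19]),off(o,[.65,-.1,.19]))
```

```text
4.0667 [ 0.48132145 -0.17235749  0.19028802] [-3.14131144e+00  1.18816774e-03 -2.71285653e+00] 0.021030199601803874 [-0.37943279  0.35491154 -4.50807455] [-0.2091 -0.0083  0.0005] [-0.1835 -0.0043  0.0005]
```

drive_tool --motion '[{"claw": 1,"offset": [-0.006,0,0],"twist": [0,0,0]},{"claw": 1,"offset": [-0.02,-0.001,0],"twist": [0,0,0]},{"claw": 1,"offset": [-0.04,-0.002,0],"twist": [0,0,0]},{"claw": 1,"offset": [-0.065,-0.003,0],"twist": [0,0,0]},{"claw": 1,"offset": [-0.09,-0.004,0],"twist": [0,0,0]},{"claw": 1,"offset": [-0.115,-0.005,0],"twist": [0,0,0]},{"claw": 1,"offset": [-0.14,-0.006,0],"twist": [0,0,0]},{"claw": 1,"offset": [-0.165,-0.007,0],"twist": [0,0,0]},{"claw": 1,"offset": [-0.185,-0.008,0],"twist": [0,0,0]},{"claw": 1,"offset": [-0.199,-0.008,0],"twist": [0,0,0]},{"claw": 1,"offset": [-0.206,-0.008,0],"twist": [0,0,0]},{"claw": 1,"offset": [-0.209,-0.008,0],"twist": [0,0,0]}]'

```text
time: 5.07
tcp_pos: [0.6757, -0.0918, 0.1871]
ee_rot: [3.14, -0.003, -2.712]
wrist_force: [-1.0, 0.2, -4.2]
width: 0.0209
grip_force: 45.0
```

drive_tool --motion '[{"claw": 1,"offset": [0,0,0.01],"twist": [0,0,0]},{"claw": 1,"offset": [0,0,0.02],"twist": [0,0,0]},{"claw": 1,"offset": [0,0,0.02],"twist": [0,0,0]},{"claw": 1,"offset": [0,0,0.02],"twist": [0,0,0]}]'

```text
time: 5.4
tcp_pos: [0.6731, -0.0933, 0.168]
ee_rot: [3.14, -0.003, -2.713]
wrist_force: [-0.2, -0.5, -4.9]
width: 0.0208
grip_force: 45.0
```

Run:
```python
from bench import bot
from h import *
S=bot.get_image("side");T=bot.get_image("top")
o=bot.get_obs();print(o["time"],o["tcp_pos"],o["ee_rot"],o["width"],o["wrist_force"],off(o,[.675,-.093,.17]))
p=o["tcp_pos"]; L=p[2]-.050
def mk(d,x0,y0,w,h,f):
    im=cv2.resize(d["frame"][y0:y0+h,x0:x0+w],None,fx=f,fy=f,interpolation=cv2.INTER_CUBIC)
    raw=im.copy()
    for C,c in((circ(p,.0325,L),(0,0,255)),(circ(p,.048,L+.012),(0,255,0)),(circ(p,.048,L+.023),(0,255,0)),(circ((.675,-.093),.04,.095),(255,255,0))):
        q=(proj(d,C)-[x0,y0]+.5)*f-.5
        cv2.polylines(im,[np.int32(q.round())],True,c,1)
    return np.hstack([raw,im])
cv2.imwrite("pics/h.png",np.vstack([mk(S,190,200,100,110,4)]))
```

```text
5.5 [ 0.6744604  -0.0933141   0.16989317] [-3.14117128e+00  1.93892060e-04 -2.71314613e+00] 0.02098346236324167 [ 0.85520375  0.24164382 -4.2967959 ] [-0.0006  0.0001 -0.0001]
```

View pics/h.png

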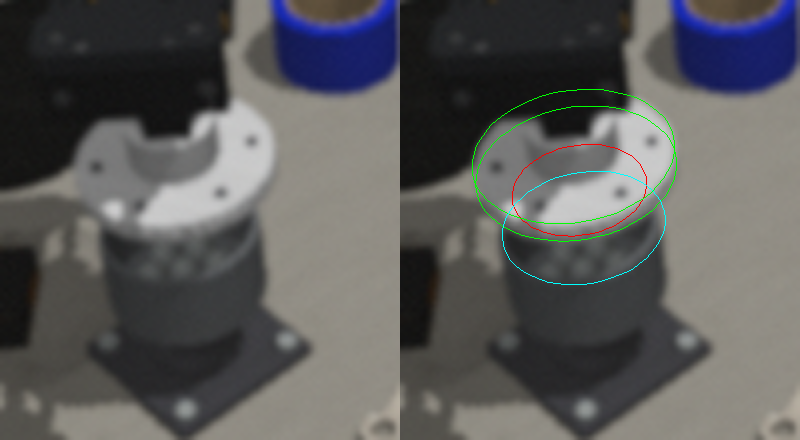

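The held cap's rim sits within about 1 mm of the drawn outline (left 74 against 72, right 274 against 276 in the crop), and the pot rim fits too. The lid is level and centred over the mouth, so I'll lower it.

drive_tool --motion '[{"claw": 1,"offset": [0,0,0.005],"twist": [0,0,0]},{"claw": 1,"offset": [0,0,0.01],"twist": [0,0,0]},{"claw": 1,"offset": [0,0,0.015],"twist": [0,0,0]},{"claw": 1,"offset": [0,0,0.019],"twist": [0,0,0]},{"claw": 1,"offset": [0,0,0.022],"twist": [0,0,0]},{"claw": 1,"offset": [0,0,0.024],"twist": [0,0,0]},{"claw": 1,"offset": [0,0,0.026],"twist": [0,0,0]},{"claw": 1,"offset": [0,0,0.028],"twist": [0,0,0]},{"claw": 1,"offset": [0,0,0.03],"twist": [0,0,0]},{"claw": 1,"offset": [0,0,0.03],"twist": [0,0,0]}]'

```text
time: 6.33
tcp_pos: [0.6745, -0.0928, 0.1391]
ee_rot: [3.141, -0.001, -2.713]
wrist_force: [-0.4, -0.7, -4.6]
width: 0.0209
grip_force: 45.0
```

drive_tool --motion '[{"claw": 1,"offset": [0,0,0.001],"twist": [0,0,0]},{"claw": 1,"offset": [0,0,0.002],"twist": [0,0,0]},{"claw": 1,"offset": [0,0,0.003],"twist": [0,0,0]},{"claw": 1,"offset": [0,0,0.004],"twist": [0,0,0]},{"claw": 1,"offset": [0,0,0.005],"twist": [0,0,0]},{"claw": 1,"offset": [0,0,0.006],"twist": [0,0,0]},{"claw": 1,"offset": [0,0,0.007],"twist": [0,0,0]},{"claw": 1,"offset": [0,0,0.007],"twist": [0,0,0]},{"claw": 1,"offset": [0,0,0.007],"twist": [0,0,0]}]'

```text
time: 7.08
tcp_pos: [0.6747, -0.0929, 0.1325]
ee_rot: [3.142, -0.0, -2.713]
wrist_force: [0.0, -0.1, -4.3]
width: 0.0212
grip_force: 45.0
```

drive_tool --motion '[{"claw": 1,"offset": [0,0,0.0005],"twist": [0,0,0]},{"claw": 1,"offset": [0,0,0.001],"twist": [0,0,0]},{"claw": 1,"offset": [0,0,0.0015],"twist": [0,0,0]},{"claw": 1,"offset": [0,0,0.002],"twist": [0,0,0]},{"claw": 1,"offset": [0,0,0.002],"twist": [0,0,0]},{"claw": 1,"offset": [0,0,0.002],"twist": [0,0,0]}]'

```text
time: 7.58
tcp_pos: [0.6749, -0.093, 0.1312]
ee_rot: [-3.141, 0.001, -2.713]
wrist_force: [-0.8, -0.8, -0.4]
width: 0.0209
grip_force: 44.9
```

drive_tool --motion '[{"claw": 1,"offset": [0,0,0.0005],"twist": [0,0,0]},{"claw": 1,"offset": [0,0,0.001],"twist": [0,0,0]},{"claw": 1,"offset": [0,0,0.001],"twist": [0,0,0]},{"claw": 1,"offset": [0,0,0.001],"twist": [0,0,0]}]'

```text
time: 7.92
tcp_pos: [0.6749, -0.0932, 0.131]
ee_rot: [-3.141, 0.001, -2.713]
wrist_force: [-3.6, -0.2, 5.1]
width: 0.021
grip_force: 45.0
```

It bottomed out at the predicted height (TCP z 0.131), with force rising. I'll release, then check.

drive_tool --motion '[{"claw": 0.3,"offset": [0,0,0],"twist": [0,0,0]},{"claw": 0,"offset": [0,0,-0.001],"twist": [0,0,0]},{"claw": -0.4,"offset": [0,0,-0.001],"twist": [0,0,0]},{"claw": -0.7,"offset": [0,0,-0.001],"twist": [0,0,0]},{"claw": -0.7,"offset": [0,0,-0.001],"twist": [0,0,0]},{"claw": -0.7,"offset": [0,0,-0.001],"twist": [0,0,0]},{"claw": -0.7,"offset": [0,0,-0.001],"twist": [0,0,0]},{"claw": -0.7,"offset": [0,0,-0.001],"twist": [0,0,0]}]'

```text
time: 8.58
tcp_pos: [0.6748, -0.0928, 0.1304]
ee_rot: [-3.142, -0.0, -2.713]
wrist_force: [0.6, 0.4, 0.7]
width: 0.0661
grip_force: 0.0
```

Run:
```python
from bench import bot
from h import *
S=bot.get_image("side")
o=bot.get_obs();print(o["time"],o["tcp_pos"],o["ee_rot"],o["width"],o["wrist_force"],off(o,[.675,-.093,.107]))
d=S;x0,y0,w,h,f=190,200,100,110,4
im=cv2.resize(d["frame"][y0:y0+h,x0:x0+w],None,fx=f,fy=f,interpolation=cv2.INTER_CUBIC);raw=im.copy()
p=(.675,-.093)
for C in(circ(p,.048,.104),circ(p,.048,.093),circ(p,.022,.128),circ(p,.011,.154)):
    q=(proj(d,C)-[x0,y0]+.5)*f-.5
    cv2.polylines(im,[np.int32(q.round())],True,(0,255,0),1)
cv2.imwrite("pics/i.png",np.hstack([raw,im]))
```

```text
8.6333 [ 0.67474025 -0.09285117  0.13045085] [ 3.14157733e+00 -1.78662701e-05 -2.71278178e+00] 0.06982532290876924 [-1.20324583 -0.07001963  0.41173913] [-0.0002 -0.0002  0.0235]
```

View pics/i.png

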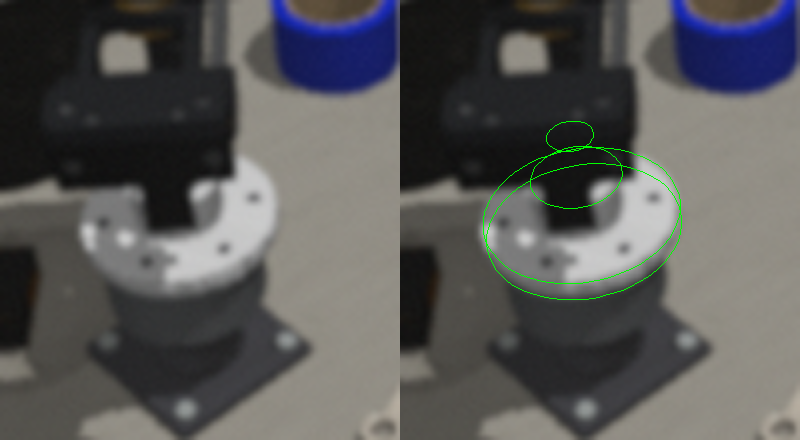

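The cap lies level and its outline matches the seated prediction (left 81, right 278, bottom 297 in the crop), with no rim gap. I'll go down to the collar and grip it.

drive_tool --motion '[{"claw": -0.7,"offset": [0,0,0.008],"twist": [0,0,0]},{"claw": -0.7,"offset": [0,0,0.015],"twist": [0,0,0]},{"claw": -0.7,"offset": [0,0,0.02],"twist": [0,0,0]},{"claw": -0.7,"offset": [0,0,0.023],"twist": [0,0,0]},{"claw": -0.7,"offset": [0,0,0.023],"twist": [0,0,0]},{"claw": -0.2,"offset": [0,0,0.023],"twist": [0,0,0]},{"claw": 0.2,"offset": [0,0,0.023],"twist": [0,0,0]},{"claw": 0.5,"offset": [0,0,0.023],"twist": [0,0,0]},{"claw": 1,"offset": [0,0,0.023],"twist": [0,0,0]},{"claw": 1,"offset": [0,0,0.023],"twist": [0,0,0]},{"claw": 1,"offset": [0,0,0.023],"twist": [0,0,0]},{"claw": 1,"offset": [0,0,0.023],"twist": [0,0,0]}]' --squeeze 40

```text
time: 9.63
tcp_pos: [0.6748, -0.0929, 0.1079]
ee_rot: [-3.141, 0.0, -2.713]
wrist_force: [-0.5, -0.2, 1.0]
width: 0.0437
grip_force: 40.0
```

drive_tool --motion '[{"claw": 1,"offset": [0,0,-0.002],"twist": [0,0,0]},{"claw": 1,"offset": [0,0,-0.005],"twist": [0,0,0]},{"claw": 1,"offset": [0,0,-0.01],"twist": [0,0,0]},{"claw": 1,"offset": [0,0,-0.016],"twist": [0,0,0]},{"claw": 1,"offset": [0,0,-0.022],"twist": [0,0,0]},{"claw": 1,"offset": [0,0,-0.028],"twist": [0,0,0]},{"claw": 1,"offset": [0,0,-0.034],"twist": [0,0,0]},{"claw": 1,"offset": [0,0,-0.04],"twist": [0,0,0]},{"claw": 1,"offset": [0,0,-0.046],"twist": [0,0,0]},{"claw": 1,"offset": [0,0,-0.052],"twist": [0,0,0]},{"claw": 1,"offset": [0,0,-0.058],"twist": [0,0,0]},{"claw": 1,"offset": [0,0,-0.064],"twist": [0,0,0]}]'

```text
time: 10.63
tcp_pos: [0.6747, -0.0929, 0.1722]
ee_rot: [3.142, 0.0, -2.713]
wrist_force: [0.2, 0.8, -2.8]
width: 0.043
grip_force: 40.0
```

drive_tool --motion '[{"claw": 1,"offset": [0,0,-0.006],"twist": [0,0,0]},{"claw": 1,"offset": [0,0,-0.014],"twist": [0,0,0]},{"claw": 1,"offset": [0,0,-0.022],"twist": [0,0,0]},{"claw": 1,"offset": [0,0,-0.03],"twist": [0,0,0]},{"claw": 1,"offset": [0,0,-0.035],"twist": [0,0,0]},{"claw": 1,"offset": [0,0,-0.038],"twist": [0,0,0]},{"claw": 1,"offset": [0,0,-0.04],"twist": [0,0,0]},{"claw": 1,"offset": [0,0,-0.04],"twist": [0,0,0]},{"claw": 1,"offset": [0,0,-0.04],"twist": [0,0,0]},{"claw": 1,"offset": [0,0,-0.04],"twist": [0,0,0]}]'

```text
time: 11.47
tcp_pos: [0.6744, -0.0928, 0.211]
ee_rot: [3.141, -0.001, -2.713]
wrist_force: [-0.0, -0.1, -1.3]
width: 0.0433
grip_force: 40.0
```

Run:
```python
from bench import bot
from h import *
S=bot.get_image("side")
o=bot.get_obs();print(o["time"],o["tcp_pos"],o["ee_rot"],o["width"],o["grip_force"],o["wrist_force"])
cv2.imwrite("pics/j.png",cv2.resize(S["frame"][150:330,150:350],None,fx=3,fy=3,interpolation=cv2.INTER_CUBIC))
```

```text
11.5167 [ 0.67445524 -0.09285892  0.21094623] [ 3.14110408e+00 -1.01053542e-03 -2.71288883e+00] 0.04334867705238048 39.99949894845486 [ 0.34138294  0.23317291 -1.57786356]
```

View pics/j.png

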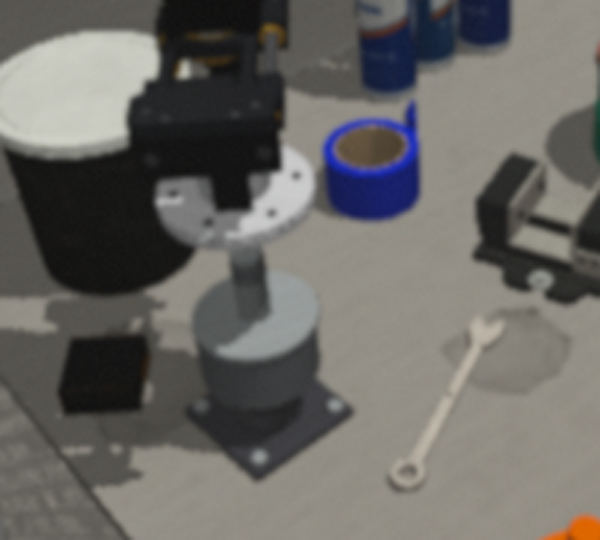

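The picture shows the inner lid flat on the pot rim at crop (257,315), with its knob upright at (248,280). The cap is level in the gripper at (237,195), 103 mm above its nested height, which leaves about 42 mm over the knob. The spanner is untouched. The wrist carries about 1.6 N, roughly the cap's weight alone, so I'll hand in.

```bash
python3 -c "
from bench import bot
print(bot.finish_job())"
```

```text
the job is handed in; nothing more can be done
None
```

The job is handed in at about 11.5 s on the robot's clock: the inner lid is seated on the pot, and the gripper holds the outer cap level about 42 mm above the knob, with the spanner and carton left alone.

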